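Slide a circuit board under the sprung contact clip of a test jig

ROBOT

A 7-joint arm with a two-finger parallel gripper is mounted at the origin on the work surface. World frame = base frame: x ahead of the robot, y to its left, z up, the work surface at z = 0. Lengths are in m, angles in degrees, forces in N, time in s.
With the tool pointing down it reaches from about 0.425 to 0.95 m from the base axis. Payload 16.7 kg.
Tool frame: the origin (TCP) lies at the very end of the fingers, on their centre line; the grasp point (between the pads) lies 19 mm behind it; z points along the fingers, y is the direction in which the jaws open and shut (so a half turn about z gives the same grasp; the last joint's range is limited). The gripper opens to 94 mm and grips with 3 to 60 N. Pads are 16 mm wide; open, the fingers measure 119 mm over their backs; the gripper's body (75 mm by 177 mm) begins 78 mm behind the grasp point.
Start: joints at [-75.544, 24.414, 4.234, 92.017, -1.954, 63.644, -3.845], TCP at [0.264, 0.621, 0.176] pointing down, gripper open.
Joint ranges: [-163.25, 163.25], [-28.42, 122.38], [-70.27, 78.77], [12.13, 141.07], [-58.53, 238.53], [9.26, 117.41], [-156.51, 156.51]. Speed limits (degrees/s): [108.29, 108.29, 136.94, 136.94, 172.46, 172.46, 172.46].

INTERFACE

Orientations are given as [roll, pitch, yaw] about the fixed x, y, z axes, in that order (R = Rz(yaw) Ry(pitch) Rx(roll)).
In Python, from workcell import manip gives the robot as it stands.
- The arm moves only by the tool carry_out, never from a script. Its argument "targets" is a list of rows, each an object with "offset": the shift along the world's x, y, z each as a share of 0.025 m, from -1 to 1, a list of three; "delta_rot": the turn, a rotation vector about the world's x, y, z each as a share of 0.08 rad, from -1 to 1, a list of three. In form: [{"offset": [dx, dy, dz], "delta_rot": [rx, ry, rz]}, ...]. A call has 1 to 20 rows; each row shifts and turns the commanded pose from where the row before left it; what a row does not reach is not made up. A row lasts 1/10 s, in which the tool goes at most 50 mm and 8.59 degrees, less where a joint would pass 70% of its speed; a pose out of reach is approached as far as the arm can. A call with a number of a shift or a turn outside -1 to 1 is refused whole. A call with a gripper value outside its range is refused whole. "jaw" is the opening, from 0 (shut) to 1 (fully open), set as the call begins (left out, the last holds). The fingers move at their own pace and stop on an object; the grip force is fixed at half the most. Time passes only in rows, so rows that do not move let the fingers close. It gives the time, the measured TCP pose, the force and the opening at its end, in the units of the state.
- manip.sense(): the state, without advancing time (a new reading comes with each control period).
- manip.read_camera(name): name is "scene" or "top" or "wrist"; returns (picture, depth): 480x640x3 uint8, red, green, blue; 480x640 float32, m along the optical axis (not along the pixel's ray), 0 where there is no reading.
- manip.camera_model(name): a dict with "intrinsics" (3x3 intrinsics, pixels), "rvec" (rotation vector, rad) and "tvec" (3), from world to camera coordinates, as OpenCV has them; the wrist camera has in their place "tool_from_camera" (4x4, takes a point from camera to tool coordinates, whose origin is the TCP and whose axes are the flange's). Camera axes: x right, y down, z forward; pixel columns grow to the right and rows downward; lengths in m; the calibration is good to about 2 mm. The wrist camera is an equidistant fisheye: a pixel r from the principal point sees the ray r / f radians off the axis. A picture is of the moment at which its call begins: read the wrist's pose just before it. camera_model takes no time and is no camera call.
- manip.close_job(): hands the job in, once; it reports no verdict.
The state is a dict: "t": time; "joint_positions": joint angles; "joint_vel": joint speeds; "joint_efforts": joint torques, N m; "tcp_pos": TCP position; "orientation": TCP orientation; "contact_force": force on the tool from outside, world axes, zero at the start; "moment": the same for the moment, N m; "opening": finger opening in m.
Only numpy, scipy, OpenCV 4.12 (cv2) and the standard library are available. Lean on these libraries where they do the work, as an engineer would, in place of code of your own. Each camera call takes 0.05 s, during which the arm holds its last target.

TASK

On the repair bench, hold the test jig's spring clip open by pressing its long side bar down with one fingertip, and with the other finger push the small circuit board along its channel, beneath the raised contact arm, until it is fully home against the end stop; keep the bar down until the board is home, then let it up so that the contact closes on the board, and move clear. Slide the board without picking it up, and leave everything else on the bench where it is.

Things in the scene. Friction and masses are not known exactly. Their poses are not given: they have to be found in the camera images.
- jig: Fixed test jig: grey plate 190 x 150 x 10 mm (x -100 to +90, y -55 to +95). Origin under the plate, below the channel's centre line. x: along the channel, the way the board is pushed; y: from channel to press bar; z up. Channel: floor 10 mm above the bench, between two rails with inner faces at y = -23 and +23, 5 mm thick, tops at 17 mm; open at the rear, nothing above it for x under 49 mm
- stop (a point): Foot of the black end stop's face, on the channel floor's centre line: x = 65, y = 0, z = 10 mm in the jig's frame. The stop is 50 mm wide, its top 26 mm above the bench. Three bearing posts of the clip's shaft (31 mm high, 6 mm along x, 10 mm along y) stand at y = 33, x = -74.5, 34 and 67 mm
- board: The small circuit board in its black carrier: a flat loose part 50 (x) x 44 (y) x 12 mm high, about 60 g, green on top, brass contacts along its leading (+x) end. Origin under its centre, axes about as the jig's. It lies in the channel (top 22 mm above the bench) with 1 mm play either side. Fully home its origin is at x = 40 mm in the jig's frame; it starts 30 to 48 mm short of that
- clip: Spring clip, a steel rocker on a shaft (8 mm) along the jig's x: press bar on the +y side, contact arm on the -y side. Origin on the shaft's axis, at x = 0, y = 33, z = 26 mm in the jig's frame; axes as the jig's at rest. Pressing tilts its z axis, up to 0.42 rad (hard stop). A board fits beneath above 0.25; released on a board it rests at 0.23. The bar takes 3 N to start, 7 N fully down
- press_point (a point): Middle of the press bar's upper face. The flat steel bar spans jig x -70 to +25 mm and is 30 mm across; a fingertip may slide along it. Fully down it is level, upper face 15 mm above the bench (5 above the channel floor, 7 below the board's top), jig y 50 to 80 mm; at rest it slopes up outwards by 24 degrees, middle 29 and outer edge 35 mm above the bench
- contact (a point): Middle of the underside of the 8 mm brass contact bar at the tip of the contact arm, over the middle of the channel, jig x 50 to 62 mm. At rest it is 14.5 mm above the bench and blocks the board; fully open 28 mm
- relay: Bystander: clear relay 26 x 14 x 22 mm standing on the jig's plate beside the channel (origin under its centre)
- capacitor: Bystander: upright metal can, 25 mm diameter, 40 mm high (origin under its centre)
- transformer: Bystander: small transformer 44 x 54 x 34 mm (origin under its centre)
- speaker: Bystander: round loudspeaker, 72 mm diameter, 33 mm high (origin under its centre)
- screwdriver: Bystander: screwdriver 160 mm long, lying (origin under its centre)
- flux: Bystander: small jar, 44 mm diameter, 35 mm high (origin under its centre)
- main_board: Bystander: a larger circuit board, 90 x 60 x 14 mm, lying on the bench; not the one to push (origin under its centre)
There are look-alikes about, which are no part of the job. There is more than one size of the board; the one meant has the size given above.

How it is judged:
By the outcome, as a careful person would: the job done as asked, in the order asked, and still so for the second after the job is handed in, with the robot touching nothing.
It also fails if it takes over 35 s, if anything falls off the work surface, if the arm or the gripper's body presses on something with over 40 N, if the wrist force passes 120 N, or if a joint passes its speed limit or range.

## Working session

There is one attempt and no reset: what is moved stays moved. The work goes in short steps, Python scripts to look and compute and a tool call to move; the robot and the scene stay as the last step left them, time stands still between calls to the robot, and variables do not carry over. Pictures are saved under pics/ and viewed, and the job is handed in when it is done.

Besides the shell and the picture viewer there is one more tool, called after "Emit:" as name([rows], argument=value, ...), one row to a line, values as JSON. carry_out: Moves the arm, as the interface text tells. Its arguments: {"type":"object","properties":{"targets":{"type":"array"},"jaw":{"type":"number"}},"required":["targets"]}

```bash
mkdir -p pics
cat > h.py <<'E'
import numpy as np,cv2
from workcell import manip
def snap(n,f):
    p,d=manip.read_camera(n); cv2.imwrite('pics/%s.png'%f,p[:,:,::-1]); np.savez('pics/%s.npz'%f,p=p,d=d); return p,d
def world(n,d,u,v,z=None):
    m=manip.camera_model(n);K=np.array(m['intrinsics']);R=cv2.Rodrigues(np.array(m['rvec'],float))[0];t=np.array(m['tvec']).ravel()
    r=np.linalg.inv(K)@[u,v,1]
    c=-R.T@t; w=R.T@r
    if z is None:
        return c+w*d[int(round(v)),int(round(u))]
    return c+w*(z-c[2])/w[2]
def proj(n,P):
    m=manip.camera_model(n)
    return cv2.projectPoints(np.array(P,float).reshape(-1,3),np.array(m['rvec'],float),np.array(m['tvec'],float),np.array(m['intrinsics']),None)[0][:,0]
E
python3 - <<'E'
from h import *
s=manip.sense();print({k:np.round(v,3) for k,v in s.items()})
snap('top','top0');snap('scene','scene0')
E
```

```text
{'t': np.float64(0.0), 'joint_positions': array([-75.545,  24.45 ,   4.232,  92.052,  -1.954,  63.642,  -3.843]), 'joint_vel': array([ 0.015, -0.025, -0.013, -0.031, -0.029, -0.019, -0.055]), 'joint_efforts': array([-2.0000e-03, -9.3584e+01,  3.6660e+00, -4.5417e+01, -4.9000e-02,
        2.0000e-02,  0.0000e+00]), 'tcp_pos': array([0.264, 0.621, 0.176]), 'orientation': array([-1.79928e+02,  5.00000e-03,  1.56978e+02]), 'contact_force': array([ 0.64 , -1.184,  0.026]), 'moment': array([ 0.015, -0.049, -0.013]), 'opening': np.float64(0.094)}
```

View pics/top0.png

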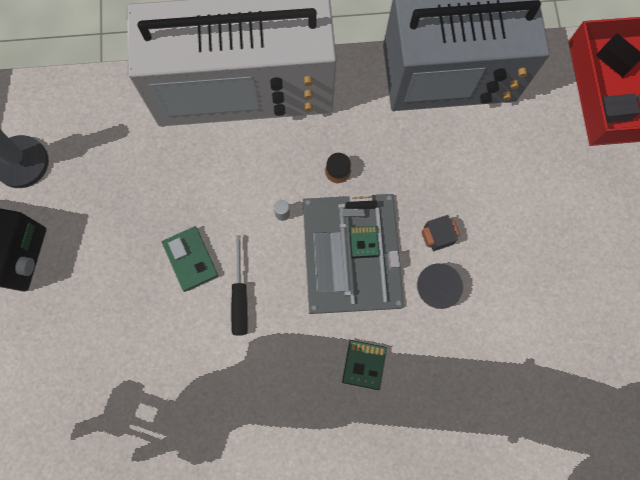

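View pics/scene0.png

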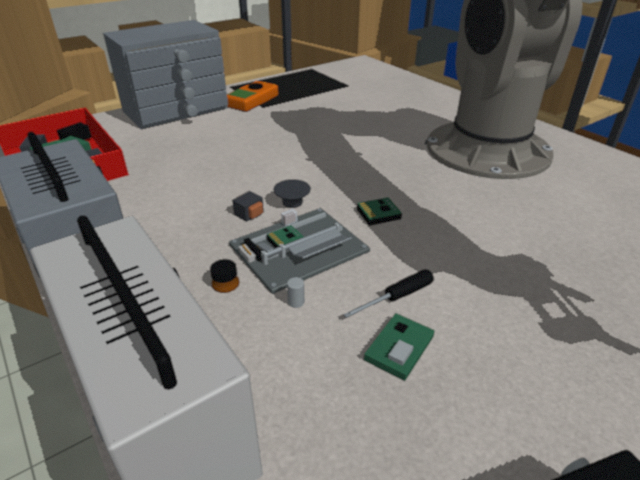

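The top view shows the jig plate from (305,195) to (403,312) with the board in its channel at about (365,241). Its contacts face up in the image, towards the black stop at (362,205). The press bar is at (330,262). The decoy board at (365,365) is larger.

Run:
```python
from h import *
p=np.load('pics/top0.npz')['p']
c=p[185:325,290:420,::-1]
cv2.imwrite('pics/c0.png',cv2.resize(c,None,fx=5,fy=4.28*1,interpolation=cv2.INTER_CUBIC) if 0 else cv2.resize(c,(520,560),interpolation=cv2.INTER_CUBIC))
```

```text
(no output)
```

View pics/c0.png

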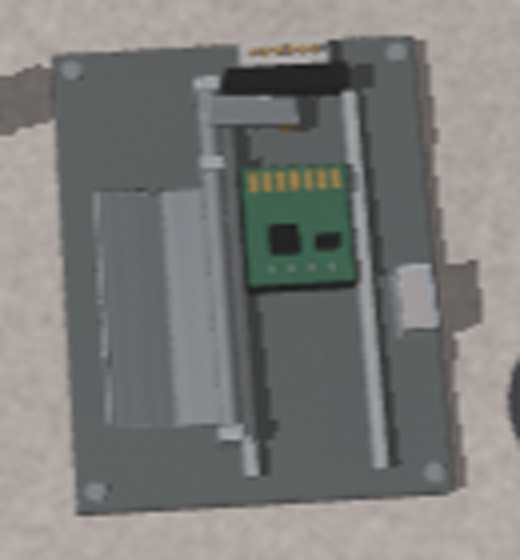

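```bash
cat >> h.py <<'E'
def fit(J,W):
    J=np.array(J);W=np.array(W);a=J-J.mean(0);b=W-W.mean(0)
    th=np.arctan2((a[:,0]*b[:,1]-a[:,1]*b[:,0]).sum(),(a*b).sum())
    R=np.array([[np.cos(th),-np.sin(th)],[np.sin(th),np.cos(th)]]);t=W.mean(0)-R@J.mean(0)
    return th,R,t,(J@R.T+t-W)
E
python3 - <<'E'
from h import *
d=np.load('pics/top0.npz')['d']
f=lambda u,v,z:world('top',d,290+u/4-.375,185+v/4-.375,z)
C=[(53,57),(415,38),(453,490),(78,515)];J=np.array([(90,95),(90,-55),(-100,-55),(-100,95)])/1000
W=np.array([f(*c,.010) for c in C]);print(W.round(4))
th,R,t,r=fit(J,W[:,:2]);print(np.degrees(th),t,r.round(4))
B=[(244,168),(341,164),(355,280),(250,287)]
for b in B: print('board',((f(*b,.022)[:2]-t)@R).round(4))
for n,c,z in [('bar tl',(97,193),.035),('bar bl',(108,425),.035),('stoptopL',(222,92),.026),('stopR',(350,92),.026),('relay',(418,297),.032),('railR',(385,466),.017),('railL',(252,474),.017),('postR',(230,432),.031)]:
    print(n,((f(*c,z)[:2]-t)@R).round(4))
print([world('top',d,290+u/4,185+v/4) .round(4)for u,v in [(300,255),(300,400),(150,300),(115,300),(180,300),(270,450)]])
E
```

```text
[[ 0.6629  0.1315  0.01  ]
 [ 0.6585 -0.018   0.01  ]
 [ 0.4711 -0.0113  0.01  ]
 [ 0.4739  0.1371  0.01  ]]
-1.673289930954147 [0.57102407 0.03970131] [[ 0.0009  0.0005]
 [ 0.0009  0.0001]
 [-0.0017 -0.0011]
 [-0.0001  0.0005]]
board [0.0344 0.0203]
board [ 0.0339 -0.0188]
board [-0.0141 -0.0205]
board [-0.0146  0.0214]
bar tl [0.0239 0.0801]
bar bl [-0.0688  0.0811]
stoptopL [0.0654 0.0273]
stopR [ 0.0626 -0.0243]
relay [-0.0244 -0.0434]
railR [-0.0883 -0.0269]
railL [-0.0885  0.0255]
postR [-0.0736  0.0339]
[array([0.568 , 0.0396, 0.0206]), array([0.5107, 0.0451, 0.0145]), array([0.5537, 0.1012, 0.0256]), array([0.553 , 0.1152, 0.0347]), array([0.5531, 0.0893, 0.024 ]), array([0.4927, 0.0585, 0.0087])]
```

Emit:
carry_out([
  {"offset": [0.5, -1, 0], "delta_rot": [0, 0, 0.93]},
  {"offset": [0.5, -1, 0], "delta_rot": [0, 0, 0.93]},
  {"offset": [0.5, -1, 0], "delta_rot": [0, 0, 0.93]},
  {"offset": [0.5, -1, 0], "delta_rot": [0, 0, 0.93]},
  {"offset": [0.5, -1, 0], "delta_rot": [0, 0, 0.94]},
  {"offset": [0.5, -1, 0], "delta_rot": [0, 0, 0]},
  {"offset": [0.5, -1, 0], "delta_rot": [0, 0, 0]},
  {"offset": [0.5, -1, 0], "delta_rot": [0, 0, 0]},
  {"offset": [0.5, -1, 0], "delta_rot": [0, 0, 0]},
  {"offset": [0.5, -1, 0], "delta_rot": [0, 0, 0]},
  {"offset": [0.5, -1, 0], "delta_rot": [0, 0, 0]},
  {"offset": [0.5, -1, 0], "delta_rot": [0, 0, 0]},
  {"offset": [0.5, -1, 0], "delta_rot": [0, 0, 0]},
  {"offset": [0.5, -1, 0], "delta_rot": [0, 0, 0]},
  {"offset": [0.5, -1, 0], "delta_rot": [0, 0, 0]},
  {"offset": [0.5, -1, 0], "delta_rot": [0, 0, 0]},
  {"offset": [0.5, -1, 0], "delta_rot": [0, 0, 0]},
  {"offset": [0.5, -1, 0], "delta_rot": [0, 0, 0]},
  {"offset": [0.5, -1, 0], "delta_rot": [0, 0, 0]},
  {"offset": [0.5, -1, 0], "delta_rot": [0, 0, 0]},
], jaw=0.55)

```text
t: 2.1
tcp_pos: [0.5142, 0.12, 0.1763]
orientation: [-180.0, -0.0, 178.3]
contact_force: [0.6, -0.1, 0.2]
opening: 0.0514
```

Run:
```python
from h import *
s=manip.sense();print({k:np.round(v,4) for k,v in s.items() if k in('t','tcp_pos','orientation','opening','contact_force')})
p,d=snap('wrist','w1');m=manip.camera_model('wrist');print(m)
th=np.radians(-1.673);R=np.array([[np.cos(th),-np.sin(th)],[np.sin(th),np.cos(th)]]);t=np.array([.57102,.0397])
print('tgt',R@[-.030,.0325]+t, 'push dir',R@[1,0])
```

```text
{'t': np.float64(2.1), 'tcp_pos': array([0.5142, 0.12  , 0.1763]), 'orientation': array([-1.799904e+02, -1.900000e-02,  1.783351e+02]), 'contact_force': array([ 0.5811, -0.1475,  0.238 ]), 'opening': np.float64(0.0514)}
{'intrinsics': array([[371.64829954,   0.        , 320.72152383],
       [  0.        , 371.64829954, 240.41002201],
       [  0.        ,   0.        ,   1.        ]]), 'tool_from_camera': array([[-5.08691833e-04, -9.66002583e-01, -2.58531915e-01,
         7.41908623e-02],
       [ 9.99999641e-01, -3.16028685e-04, -7.86777621e-04,
         5.61906694e-04],
       [ 6.78325714e-04, -2.58532222e-01,  9.66002397e-01,
        -2.07544222e-01],
       [ 0.00000000e+00,  0.00000000e+00,  0.00000000e+00,
         1.00000000e+00]])}
tgt [0.54198163 0.073062  ] push dir [ 0.99957373 -0.02919521]
```

View pics/w1.png

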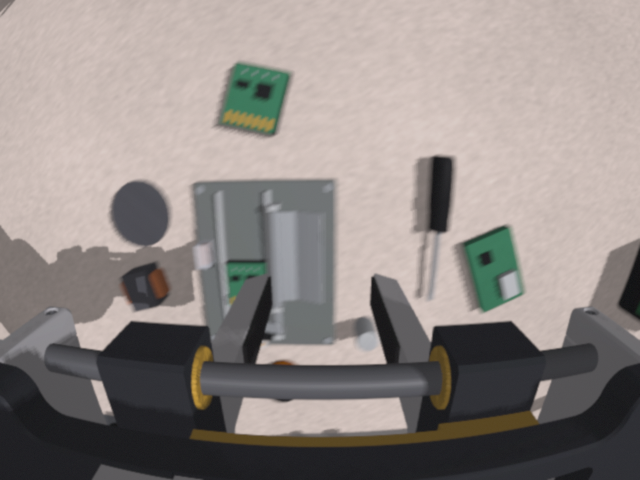

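The wrist view shows the jig plate from (195,180) to (335,343), the small board at (245,280) and the fingertips at (258,280) and (385,280). I'll move above the start pose and look again.

Emit:
carry_out([
  {"offset": [0.37, -0.63, -0.4], "delta_rot": [0, 0, 0]},
  {"offset": [0.37, -0.63, -0.4], "delta_rot": [0, 0, 0]},
  {"offset": [0.37, -0.63, -0.6], "delta_rot": [0, 0, 0]},
  {"offset": [0, 0, -0.6], "delta_rot": [0, 0, 0]},
  {"offset": [0, 0, -0.6], "delta_rot": [0, 0, 0]},
  {"offset": [0, 0, -0.6], "delta_rot": [0, 0, 0]},
  {"offset": [0, 0, -0.6], "delta_rot": [0, 0, 0]},
  {"offset": [0, 0, -0.6], "delta_rot": [0, 0, 0]},
  {"offset": [0, 0, -0.4], "delta_rot": [0, 0, 0]},
  {"offset": [0, 0, 0], "delta_rot": [0, 0, 0]},
])

```text
t: 3.15
tcp_pos: [0.5408, 0.0738, 0.0553]
orientation: [-180.0, -0.1, 178.3]
contact_force: [0.1, 0.2, -0.2]
opening: 0.0519
```

Run:
```python
from h import *
s=manip.sense();print({k:np.round(v,4) for k,v in s.items() if k in('t','tcp_pos','orientation','opening','contact_force')})
snap('wrist','w2');p,d=snap('top','top2')
cv2.imwrite('pics/c2.png',cv2.resize(p[185:325,290:420,::-1],(520,560),interpolation=cv2.INTER_CUBIC))
p,d=snap('scene','s2')
cv2.imwrite('pics/cs2.png',cv2.resize(p[150:310,200:400,::-1],(800,600),interpolation=cv2.INTER_CUBIC))
```

```text
{'t': np.float64(3.15), 'tcp_pos': array([0.5408, 0.0738, 0.0553]), 'orientation': array([-1.799515e+02, -1.215000e-01,  1.783420e+02]), 'contact_force': array([ 0.05  ,  0.1804, -0.2018]), 'opening': np.float64(0.0519)}
```

View pics/w2.png

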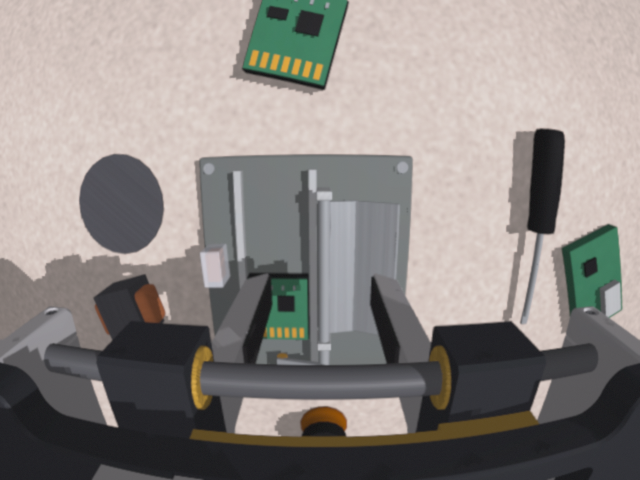

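View pics/cs2.png

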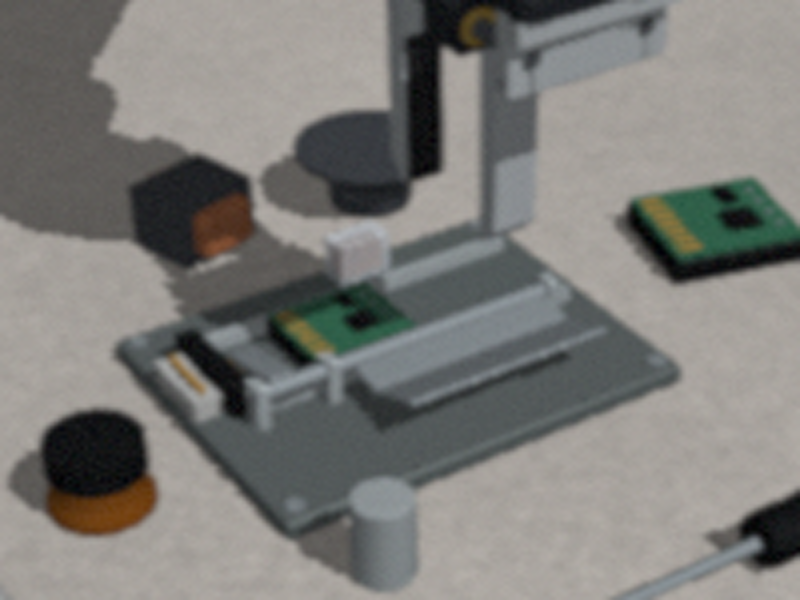

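View pics/c2.png

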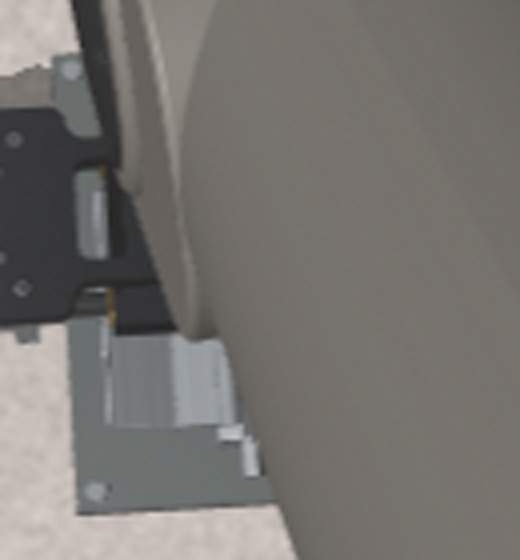

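```bash
cat >> h.py <<'E'
from scipy.spatial.transform import Rotation as Ro
th=np.radians(-1.673);RJ=np.array([[np.cos(th),-np.sin(th)],[np.sin(th),np.cos(th)]]);tJ=np.array([.57102,.0397])
def wray(u,v,pos,ori,z):
    m=manip.camera_model('wrist');K=m['intrinsics'];T=m['tool_from_camera']
    x=np.array([u-K[0,2],v-K[1,2]]);r=np.linalg.norm(x);a=r/K[0,0]
    c=np.r_[np.sin(a)*x/r,np.cos(a)]
    Rt=Ro.from_euler('xyz',ori,degrees=True).as_matrix()
    o=Rt@T[:3,3]+pos;w=Rt@T[:3,:3]@c
    return o+w*(z-o[2])/w[2]
def wproj(P,pos,ori):
    m=manip.camera_model('wrist');K=m['intrinsics'];T=m['tool_from_camera']
    Rt=Ro.from_euler('xyz',ori,degrees=True).as_matrix()
    c=T[:3,:3].T@(Rt.T@(np.array(P)-pos)-T[:3,3]);a=np.arctan2(np.hypot(c[0],c[1]),c[2]);q=c[:2]/np.hypot(c[0],c[1])*a*K[0,0]
    return q+[K[0,2],K[1,2]]
E
python3 - <<'E'
from h import *
s=manip.sense();po,o=s['tcp_pos'],s['orientation']
for n,u,v,z in [('c1 -100,-55',200,159,.01),('c2 -100,95',411,157,.01),('brdrearL',247,275,.022),('brdrearR',309,275,.022),('barout rear -70,80',398,206,.035),('rail- end y-25.5',238,172,.017),('rail+ end y25.5',312,171,.017)]:
    print(n,((wray(u,v,po,o,z)[:2]-tJ)@RJ).round(4))
print('tcp jig',(po[:2]-tJ)@RJ)
Rt=Ro.from_euler('xyz',o,degrees=True).as_matrix()
for y in (.0385,.026,-.026,-.0385):
  for x in (-.008,.008): print(y,x,wproj(Rt@[x,y,0]+po,po,o).round(), ((proj('scene',Rt@[x,y,0]+po)[0]-[200,150])*[4,3.75]).round())
p=np.load('pics/w2.npz')['p'];cv2.imwrite('pics/cw2.png',cv2.resize(p[230:350,200:440,::-1],(800,400),interpolation=cv2.INTER_CUBIC))
E
```

```text
c1 -100,-55 [-0.0954 -0.0512]
c2 -100,95 [-0.0958  0.0964]
brdrearL [-0.014  -0.0181]
brdrearR [-0.0143  0.0256]
barout rear -70,80 [-0.0653  0.0829]
rail- end y-25.5 [-0.0857 -0.022 ]
rail+ end y25.5 [-0.0856  0.028 ]
tcp jig [-0.02995369  0.03344418]
0.0385 -0.008 [384. 283.] [496. 305.]
0.0385 0.008 [385. 258.] [529. 293.]
0.026 -0.008 [363. 283.] [478. 291.]
0.026 0.008 [364. 258.] [511. 279.]
-0.026 -0.008 [277. 283.] [409. 235.]
-0.026 0.008 [276. 258.] [441. 224.]
-0.0385 -0.008 [257. 283.] [393. 222.]
-0.0385 0.008 [255. 258.] [425. 212.]
```

View pics/cw2.png

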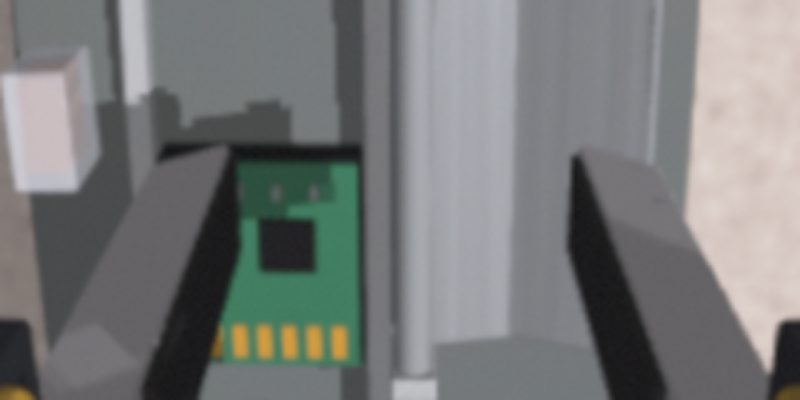

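Run:
```python
from h import *
s=manip.sense();po,o=s['tcp_pos'],s['orientation'];print(po,s['t'])
D=np.load('pics/s2.npz')['d']
for x,y in [(505,220),(515,200),(505,150),(425,165),(415,140),(430,120),(405,100)]:
    w=world('scene',D,200+x/4,150+y/3.75);print('scene',x,y,w.round(4),((w[:2]-tJ)@RJ).round(4))
m=manip.camera_model('wrist');K=m['intrinsics'];T=m['tool_from_camera'];Dw=np.load('pics/w2.npz')['d']
for u,v in [(265,278),(262,285),(381,280),(385,290),(268,290),(374,285),(290,300),(344,250)]:
    x=np.array([u-K[0,2],v-K[1,2]]);r=np.linalg.norm(x);a=r/K[0,0];c=np.r_[np.sin(a)*x/r,np.cos(a)];dd=Dw[v,u]
    P=T[:3,:3]@(c/c[2]*dd)+T[:3,3];print('wrist',u,v,dd,'tool',P.round(4))
```

```text
[0.54205549 0.07400443 0.05702227] 3.3
scene 505 220 [0.5464 0.1114 0.0975] [-0.0267  0.0709]
scene 515 200 [0.5424 0.1123 0.1062] [-0.0307  0.0717]
scene 505 150 [0.5466 0.1111 0.1306] [-0.0265  0.0707]
scene 425 165 [0.5404 0.0476 0.09  ] [-0.0309  0.007 ]
scene 415 140 [0.5451 0.0478 0.1043] [-0.0261  0.0074]
scene 430 120 [0.5371 0.047  0.1111] [-0.0341  0.0063]
scene 405 100 [0.5492 0.0474 0.125 ] [-0.0221  0.0071]
wrist 265 278 0.1840312 tool [ 0.0084 -0.0275 -0.0347]
wrist 262 285 0.17459902 tool [ 0.0086 -0.0275 -0.0444]
wrist 381 280 0.18107481 tool [ 0.0085  0.0302 -0.0377]
wrist 385 290 0.16826543 tool [ 0.0086  0.03   -0.0509]
wrist 268 290 0.18149813 tool [ 0.0036 -0.0257 -0.0386]
wrist 374 285 0.17783557 tool [ 0.0073  0.0262 -0.0413]
wrist 290 300 0.25921425 tool [-0.0334 -0.0213  0.032 ]
wrist 344 250 0.24966666 tool [0.0034 0.016  0.032 ]
```

Run:
```python
from h import *
D=np.load('pics/s2.npz')['d']
f=lambda x,y,z:world('scene',D,200+(x+.5)/4-.5,150+(y+.5)/3.75-.5,z)
for n,x,y,z in [('-100,95',680,372,.01),('90,95',288,527,.01),('90,-55',120,345,.01),('board -15?,22',412,322,.022),('board front 22',325,358,.022),('bar outer front 25,80',408,402,.035),('bar outer rear -70,80',605,330,.035),('stop y25',240,392,.026)]:
    print(n,((f(x,y,z)[:2]-tJ)@RJ).round(4))
# finger lowest points
pts=[]
for v in range(160,216):
  for u in range(295,340):
    w=world('scene',D,u,v)
    if .5<w[0]<.58 and w[2]>.06 and .02<w[1]<.14: pts.append(w)
pts=np.array(pts);print(pts[:,2].min())
for lo,hi in((.03,.07),(.09,.13)):
    q=pts[(pts[:,1]>lo)&(pts[:,1]<hi)];q=q[np.argsort(q[:,2])];print(q[:6].round(4))
p=np.load('pics/s2.npz')['p'];cv2.imwrite('pics/cs3.png',cv2.resize(p[180:300,220:380,::-1],(800,600),interpolation=cv2.INTER_CUBIC))
```

```text
-100,95 [-0.0945  0.1011]
90,95 [0.0908 0.0994]
90,-55 [ 0.0907 -0.0461]
board -15?,22 [-0.0132  0.0215]
board front 22 [0.0307 0.0244]
bar outer front 25,80 [0.0272 0.0833]
bar outer rear -70,80 [-0.0662  0.0853]
stop y25 [0.0732 0.031 ]
0.08484866178559014
[[0.5309 0.0446 0.0852]
 [0.543  0.0448 0.0857]
 [0.5462 0.0466 0.0859]
 [0.5348 0.0474 0.0861]
 [0.5396 0.0485 0.0864]
 [0.5481 0.0466 0.0866]]
[[0.5433 0.1014 0.0848]
 [0.549  0.1013 0.0851]
 [0.551  0.0987 0.0864]
 [0.5527 0.1011 0.0864]
 [0.5357 0.1041 0.0872]
 [0.5529 0.104  0.0881]]
```

View pics/cs3.png

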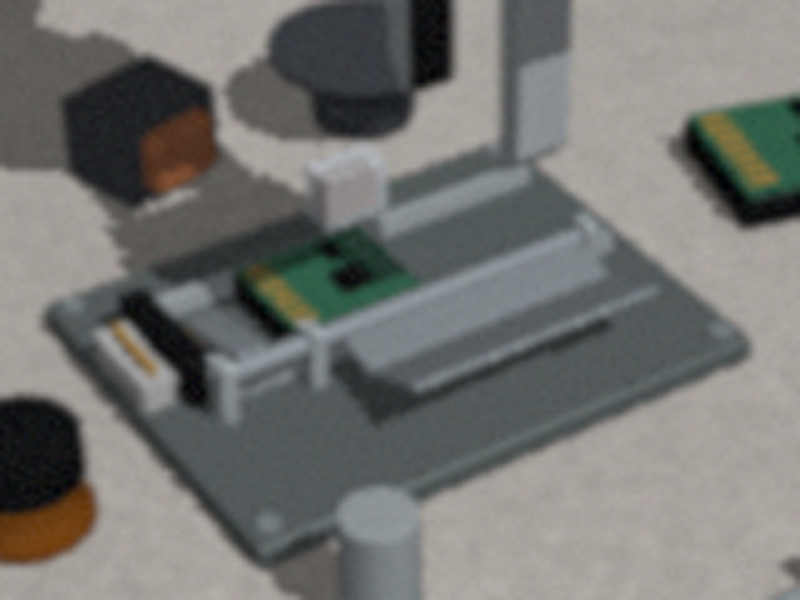

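Three camera readings agree that the visible fingertips are about 29 mm above the reported TCP. I'll descend in small steps and watch the force to settle this. The jig also reads about 3 mm further in +y in the wrist and scene views, so I'm shifting by that.

Emit:
carry_out([
  {"offset": [0, 0.12, -0.3], "delta_rot": [0, 0, 0]},
  {"offset": [0, 0, -0.3], "delta_rot": [0, 0, 0]},
  {"offset": [0, 0, -0.08], "delta_rot": [0, 0, 0]},
  {"offset": [0, 0, 0], "delta_rot": [0, 0, 0]},
])

```text
t: 3.7
tcp_pos: [0.5414, 0.0769, 0.039]
orientation: [-180.0, -0.0, 178.3]
contact_force: [1.2, -0.2, -0.1]
opening: 0.0518
```

Emit:
carry_out([
  {"offset": [0, 0, -0.08], "delta_rot": [0, 0, 0]},
  {"offset": [0, 0, -0.08], "delta_rot": [0, 0, 0]},
  {"offset": [0, 0, -0.08], "delta_rot": [0, 0, 0]},
  {"offset": [0, 0, 0], "delta_rot": [0, 0, 0]},
])

```text
t: 4.1
tcp_pos: [0.5416, 0.0769, 0.0332]
orientation: [-180.0, -0.0, 178.3]
contact_force: [0.0, 0.6, 0.3]
opening: 0.0518
```

Run:
```python
from h import *
s=manip.sense();print({k:np.round(v,4) for k,v in s.items() if k in('t','tcp_pos','orientation','opening','contact_force')})
p,d=snap('scene','s4')
cv2.imwrite('pics/cs4.png',cv2.resize(p[180:300,220:380,::-1],(800,600),interpolation=cv2.INTER_CUBIC))
```

```text
{'t': np.float64(4.1), 'tcp_pos': array([0.5416, 0.0769, 0.0332]), 'orientation': array([-1.799901e+02, -2.060000e-02,  1.783363e+02]), 'contact_force': array([0.0475, 0.5527, 0.3195]), 'opening': np.float64(0.0518)}
```

View pics/cs4.png

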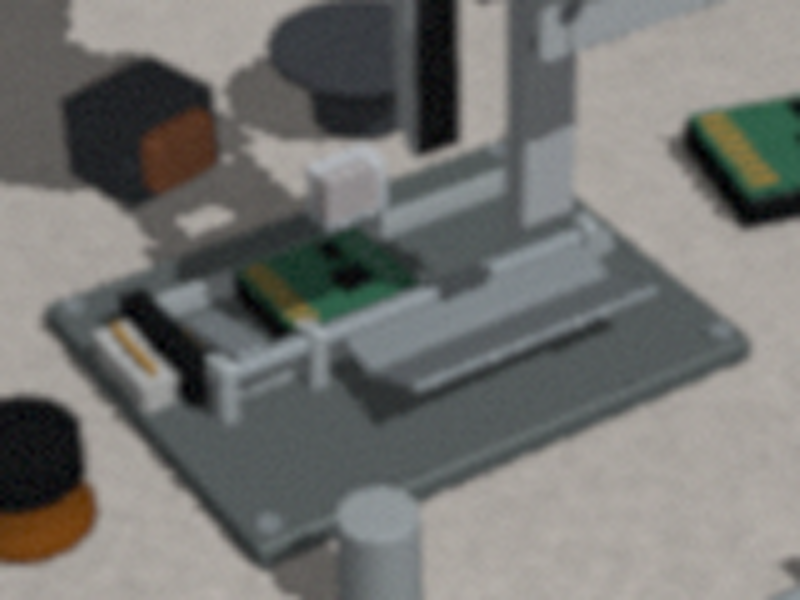

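Emit:
carry_out([
  {"offset": [0, 0, -0.1], "delta_rot": [0, 0, 0]},
  {"offset": [0, 0, -0.1], "delta_rot": [0, 0, 0]},
  {"offset": [0, 0, 0], "delta_rot": [0, 0, 0]},
])

```text
t: 4.45
tcp_pos: [0.5415, 0.0769, 0.0281]
orientation: [-180.0, -0.0, 178.3]
contact_force: [0.5, -0.5, -0.1]
opening: 0.0517
```

Emit:
carry_out([
  {"offset": [0, 0, -0.1], "delta_rot": [0, 0, 0]},
  {"offset": [0, 0, -0.1], "delta_rot": [0, 0, 0]},
  {"offset": [0, 0, 0], "delta_rot": [0, 0, 0]},
])

```text
t: 4.75
tcp_pos: [0.5415, 0.0769, 0.0231]
orientation: [-180.0, -0.0, 178.3]
contact_force: [-0.0, 0.1, -0.5]
opening: 0.0517
```

Emit:
carry_out([
  {"offset": [0, 0, -0.1], "delta_rot": [0, 0, 0]},
  {"offset": [0, 0, -0.1], "delta_rot": [0, 0, 0]},
  {"offset": [0, 0, 0], "delta_rot": [0, 0, 0]},
])

```text
t: 5.05
tcp_pos: [0.5415, 0.0769, 0.0181]
orientation: [-180.0, -0.0, 178.3]
contact_force: [-0.2, -0.4, -0.1]
opening: 0.0517
```

Run:
```python
from h import *
s=manip.sense();print({k:np.round(v,4) for k,v in s.items() if k in('t','tcp_pos','orientation','opening','contact_force')})
p,d=snap('scene','s5')
cv2.imwrite('pics/cs5.png',cv2.resize(p[180:300,220:380,::-1],(800,600),interpolation=cv2.INTER_CUBIC))
```

```text
{'t': np.float64(5.05), 'tcp_pos': array([0.5415, 0.0769, 0.0181]), 'orientation': array([-1.799886e+02, -2.320000e-02,  1.783389e+02]), 'contact_force': array([-0.2428, -0.4336, -0.0669]), 'opening': np.float64(0.0517)}
```

View pics/cs5.png

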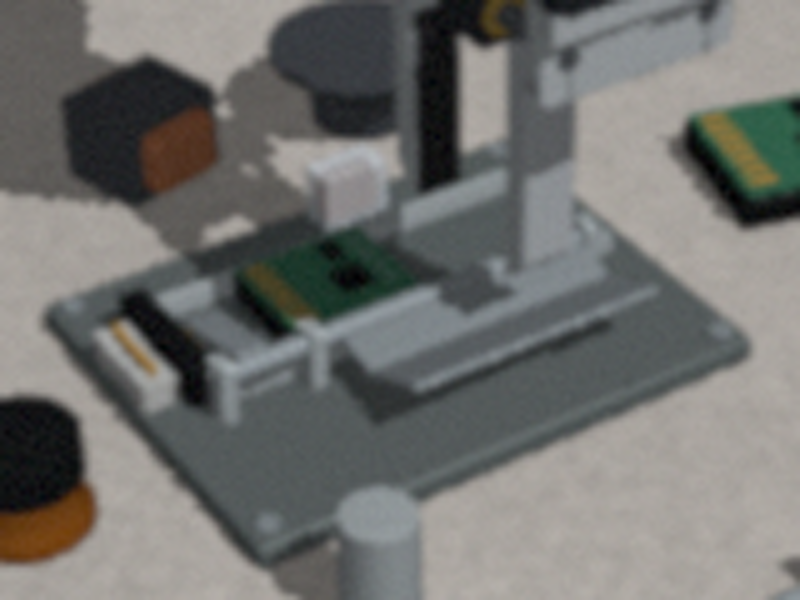

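Emit:
carry_out([
  {"offset": [0, 0, -0.15], "delta_rot": [0, 0, 0]},
  {"offset": [0, 0, -0.15], "delta_rot": [0, 0, 0]},
  {"offset": [0, 0, -0.1], "delta_rot": [0, 0, 0]},
  {"offset": [0, 0, 0], "delta_rot": [0, 0, 0]},
])

```text
t: 5.5
tcp_pos: [0.5414, 0.0769, 0.008]
orientation: [-180.0, -0.0, 178.3]
contact_force: [0.3, -0.0, -0.7]
opening: 0.0519
```

Emit:
carry_out([
  {"offset": [0, 0, -0.1], "delta_rot": [0, 0, 0]},
  {"offset": [0, 0, -0.1], "delta_rot": [0, 0, 0]},
  {"offset": [0, 0, 0], "delta_rot": [0, 0, 0]},
])

```text
t: 5.8
tcp_pos: [0.5416, 0.0769, 0.0032]
orientation: [-180.0, -0.0, 178.3]
contact_force: [0.2, -0.0, -0.3]
opening: 0.0516
```

Run:
```python
from h import *
s=manip.sense();print({k:np.round(v,4) for k,v in s.items() if k in('t','tcp_pos','orientation','opening','contact_force','moment')})
p,d=snap('scene','s6')
cv2.imwrite('pics/cs6.png',cv2.resize(p[180:300,220:380,::-1],(800,600),interpolation=cv2.INTER_CUBIC))
snap('wrist','w6')
```

```text
{'t': np.float64(5.8), 'tcp_pos': array([0.5416, 0.0769, 0.0032]), 'orientation': array([-1.799900e+02, -2.060000e-02,  1.783362e+02]), 'contact_force': array([ 0.2298, -0.0361, -0.3247]), 'moment': array([ 0.0081, -0.0165, -0.0388]), 'opening': np.float64(0.0516)}
```

View pics/cs6.png

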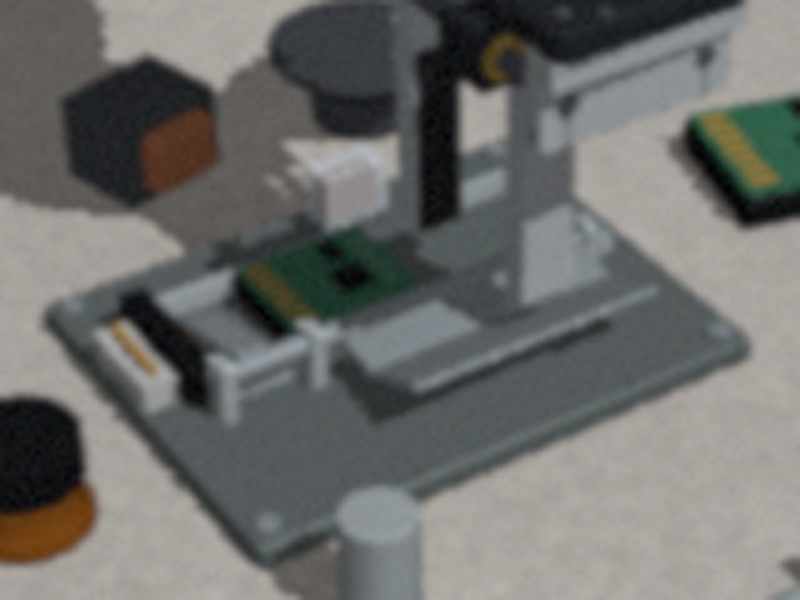

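View pics/w6.png

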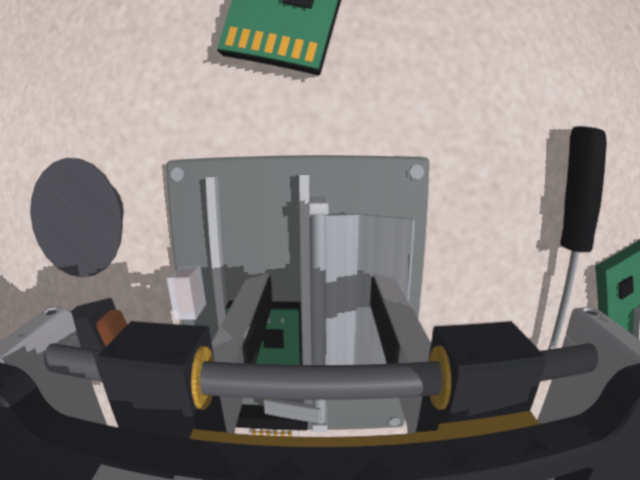

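Run:
```python
from h import *
s=manip.sense();po,o=s['tcp_pos'],s['orientation']
print('tcp',(po[:2]-tJ)@RJ,po)
for n,u,v,z in [('c1 -100,-55',167,162,.01),('c2 -100,95',428,159,.01),('brdrearR ?,22',301,304,.022),('rail- end -89,-25.5',211,179,.017),('rail+ end -89,25.5',304,177,.017),('bar out rear -70,80',413,219,.035)]:
    print(n,((wray(u,v,po,o,z)[:2]-tJ)@RJ).round(4))
p=np.load('pics/w6.npz')['p'];cv2.imwrite('pics/cw6.png',cv2.resize(p[150:350,160:440,::-1],(800,571),interpolation=cv2.INTER_CUBIC))
```

```text
tcp [-0.03041298  0.03634758] [0.54168116 0.07692    0.00341977]
c1 -100,-55 [-0.097  -0.0508]
c2 -100,95 [-0.0973  0.0959]
brdrearR ?,22 [-0.0173  0.0257]
rail- end -89,-25.5 [-0.0869 -0.0222]
rail+ end -89,25.5 [-0.0869  0.028 ]
bar out rear -70,80 [-0.0684  0.0823]
```

View pics/cw6.png

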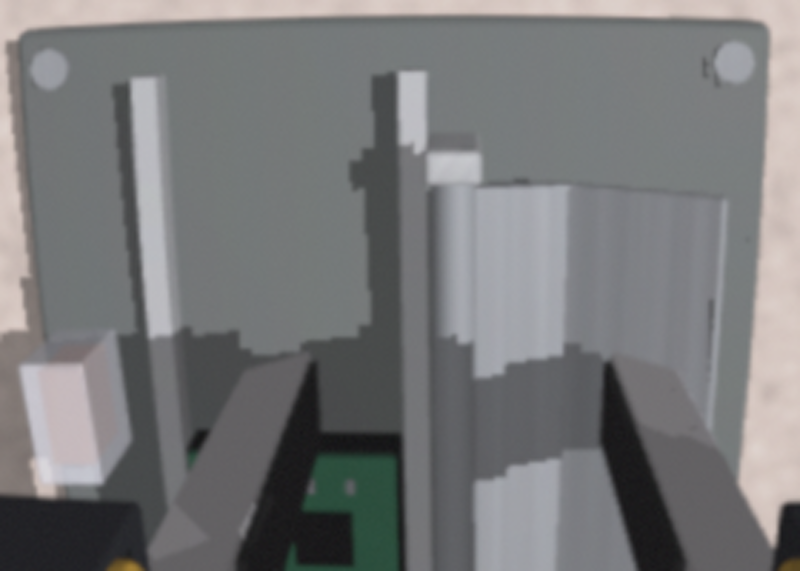

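Emit:
carry_out([
  {"offset": [0, 0, -0.1], "delta_rot": [0, 0, 0]},
  {"offset": [0, 0, -0.1], "delta_rot": [0, 0, 0]},
  {"offset": [0, 0, 0], "delta_rot": [0, 0, 0]},
])

```text
t: 6.2
tcp_pos: [0.5418, 0.077, -0.0017]
orientation: [-180.0, 0.0, 178.3]
contact_force: [0.6, -0.1, 2.3]
opening: 0.0519
```

Emit:
carry_out([
  {"offset": [0, 0, -0.1], "delta_rot": [0, 0, 0]},
  {"offset": [0, 0, -0.1], "delta_rot": [0, 0, 0]},
  {"offset": [0, 0, 0], "delta_rot": [0, 0, 0]},
])

```text
t: 6.5
tcp_pos: [0.5418, 0.0768, -0.0067]
orientation: [-180.0, 0.0, 178.3]
contact_force: [-1.0, -1.1, 4.2]
opening: 0.0521
```

Emit:
carry_out([
  {"offset": [0, 0, -0.1], "delta_rot": [0, 0, 0]},
  {"offset": [0, 0, 0], "delta_rot": [0, 0, 0]},
])

```text
t: 6.7
tcp_pos: [0.5418, 0.0765, -0.0091]
orientation: [-180.0, 0.0, 178.3]
contact_force: [0.0, -3.6, 5.3]
opening: 0.0521
```

Emit:
carry_out([
  {"offset": [0, 0, -0.1], "delta_rot": [0, 0, 0]},
  {"offset": [0, 0, 0], "delta_rot": [0, 0, 0]},
])

```text
t: 6.9
tcp_pos: [0.5418, 0.076, -0.0115]
orientation: [-180.0, 0.0, 178.3]
contact_force: [-0.9, -4.7, 7.5]
opening: 0.0516
```

Emit:
carry_out([
  {"offset": [0, 0, -0.08], "delta_rot": [0, 0, 0]},
  {"offset": [0, 0, 0], "delta_rot": [0, 0, 0]},
])

```text
t: 7.1
tcp_pos: [0.5418, 0.0754, -0.0134]
orientation: [-179.9, 0.0, 178.3]
contact_force: [-2.0, -8.5, 10.8]
opening: 0.0515
```

Run:
```python
from h import *
s=manip.sense();print({k:np.round(v,4) for k,v in s.items() if k in('t','tcp_pos','orientation','opening','contact_force','moment')})
p,d=snap('scene','s7')
cv2.imwrite('pics/cs7.png',cv2.resize(p[180:300,220:380,::-1],(800,600),interpolation=cv2.INTER_CUBIC))
p,d=snap('wrist','w7');cv2.imwrite('pics/cw7.png',cv2.resize(p[150:450,140:460,::-1],(640,600),interpolation=cv2.INTER_CUBIC))
```

```text
{'t': np.float64(7.1), 'tcp_pos': array([ 0.5418,  0.0754, -0.0134]), 'orientation': array([-1.799277e+02,  2.200000e-03,  1.782623e+02]), 'contact_force': array([-1.9581, -8.5262, 10.7605]), 'moment': array([-1.6221,  0.3956,  0.079 ]), 'opening': np.float64(0.0515)}
```

View pics/cs7.png

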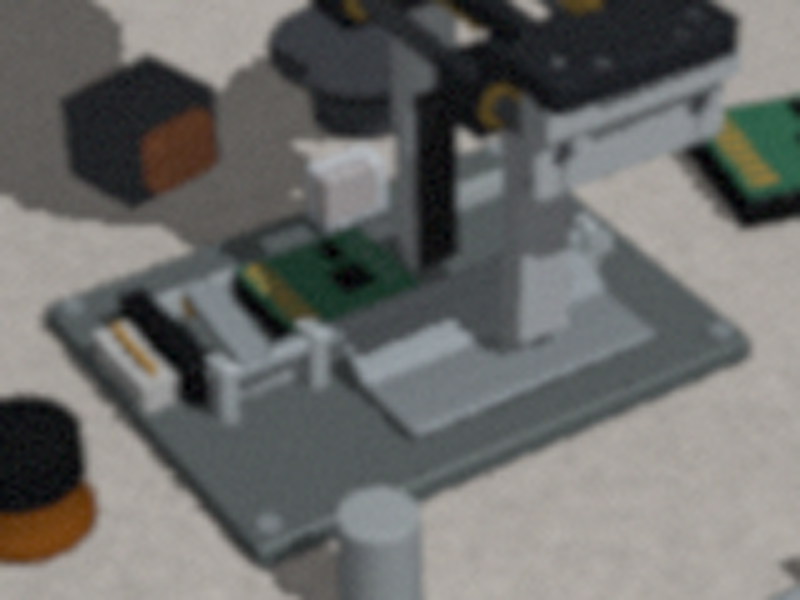

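View pics/cw7.png

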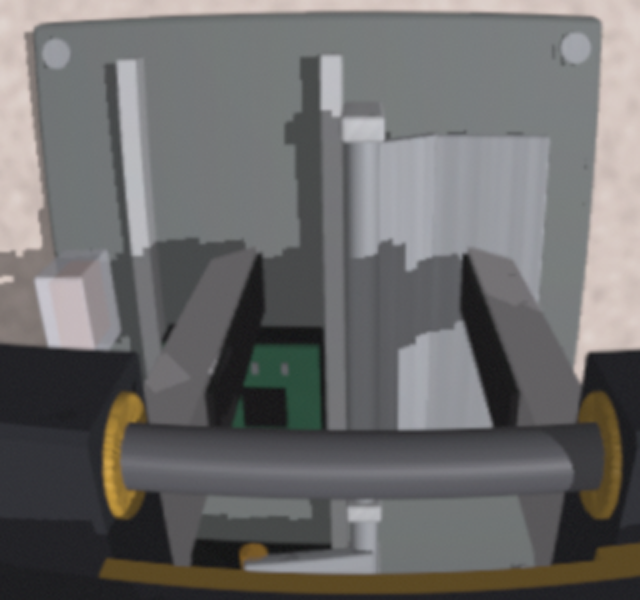

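The bar is now nearly level in the scene view, at (530,370), and the contact arm is raised. I'll press slightly further and ease the sideways load, then push.

Emit:
carry_out([
  {"offset": [0, -0.04, -0.04], "delta_rot": [0, 0, 0]},
  {"offset": [0.1, -0.01, 0], "delta_rot": [0, 0, 0]},
  {"offset": [0.1, 0, 0], "delta_rot": [0, 0, 0]},
  {"offset": [0.1, 0, 0], "delta_rot": [0, 0, 0]},
  {"offset": [0.1, -0.01, 0], "delta_rot": [0, 0, 0]},
  {"offset": [0, 0, 0], "delta_rot": [0, 0, 0]},
])

```text
t: 7.8
tcp_pos: [0.5478, 0.0751, -0.0145]
orientation: [-180.0, -0.4, 178.4]
contact_force: [-23.4, -3.5, 32.4]
opening: 0.0517
```

Run:
```python
from h import *
p,d=snap('scene','s8')
cv2.imwrite('pics/cs8.png',cv2.resize(p[180:300,220:380,::-1],(800,600),interpolation=cv2.INTER_CUBIC))
```

```text
(no output)
```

View pics/cs8.png

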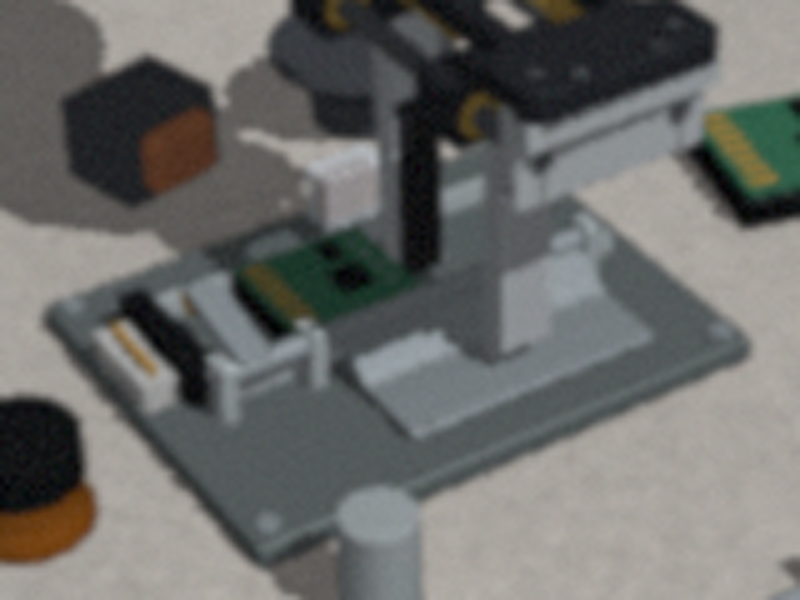

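Emit:
carry_out([
  {"offset": [0, 0, 0.06], "delta_rot": [0, 0, 0]},
  {"offset": [0, 0, 0], "delta_rot": [0, 0, 0]},
  {"offset": [0, 0, 0], "delta_rot": [0, 0, 0]},
])

```text
t: 8.15
tcp_pos: [0.5504, 0.0753, -0.0132]
orientation: [-180.0, -0.1, 178.3]
contact_force: [-5.8, -1.5, 8.1]
opening: 0.0518
```

Emit:
carry_out([
  {"offset": [0.1, 0, 0], "delta_rot": [0, 0, 0]},
  {"offset": [0.1, 0, 0], "delta_rot": [0, 0, 0]},
  {"offset": [0.1, -0.01, 0], "delta_rot": [0, 0, 0]},
  {"offset": [0.1, 0, 0], "delta_rot": [0, 0, 0]},
])

```text
t: 8.55
tcp_pos: [0.5604, 0.0752, -0.0133]
orientation: [-180.0, -0.1, 178.4]
contact_force: [-7.0, -0.1, 8.1]
opening: 0.0519
```

Run:
```python
from h import *
p,d=snap('scene','s9')
cv2.imwrite('pics/cs9.png',cv2.resize(p[180:300,220:380,::-1],(800,600),interpolation=cv2.INTER_CUBIC))
```

```text
(no output)
```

View pics/cs9.png

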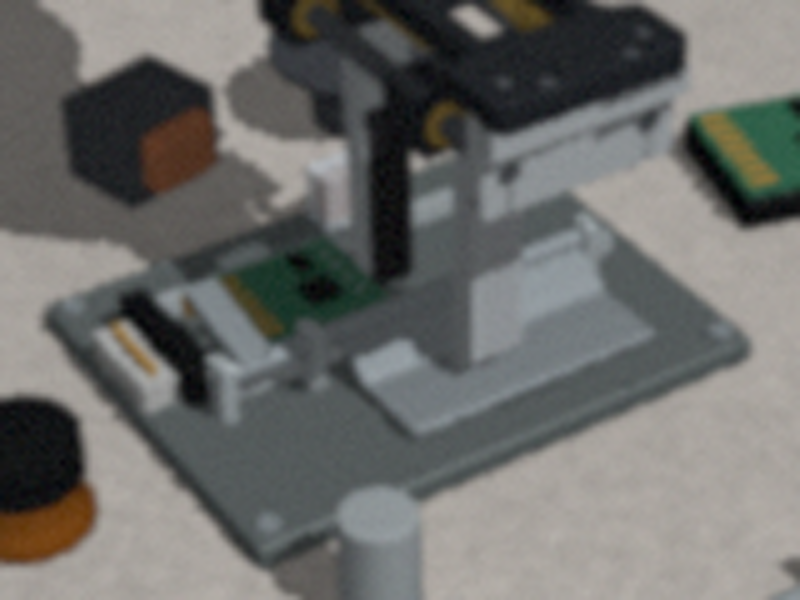

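The board's leading edge has moved to about (225,280) and is now sliding under the contact arm. The vertical force is steady at 8 N, so I'll continue.

Emit:
carry_out([
  {"offset": [0.1, 0, 0], "delta_rot": [0, 0, 0]},
  {"offset": [0.1, -0.01, 0], "delta_rot": [0, 0, 0]},
  {"offset": [0.1, 0, 0], "delta_rot": [0, 0, 0]},
  {"offset": [0.1, 0, 0], "delta_rot": [0, 0, 0]},
  {"offset": [0.1, -0.01, 0], "delta_rot": [0, 0, 0]},
  {"offset": [0.1, 0, 0], "delta_rot": [0, 0, 0]},
])

```text
t: 9.2
tcp_pos: [0.5754, 0.0747, -0.0133]
orientation: [-180.0, -0.1, 178.3]
contact_force: [-6.6, -1.3, 7.7]
opening: 0.0519
```

Emit:
carry_out([
  {"offset": [0.1, 0, 0], "delta_rot": [0, 0, 0]},
  {"offset": [0.08, 0, 0], "delta_rot": [0, 0, 0]},
])

```text
t: 9.4
tcp_pos: [0.5786, 0.0745, -0.0135]
orientation: [-180.0, -0.3, 178.3]
contact_force: [-19.5, -0.3, 19.8]
opening: 0.0516
```

Run:
```python
from h import *
p,d=snap('scene','s10')
cv2.imwrite('pics/cs10.png',cv2.resize(p[180:300,220:380,::-1],(800,600),interpolation=cv2.INTER_CUBIC))
```

```text
(no output)
```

View pics/cs10.png

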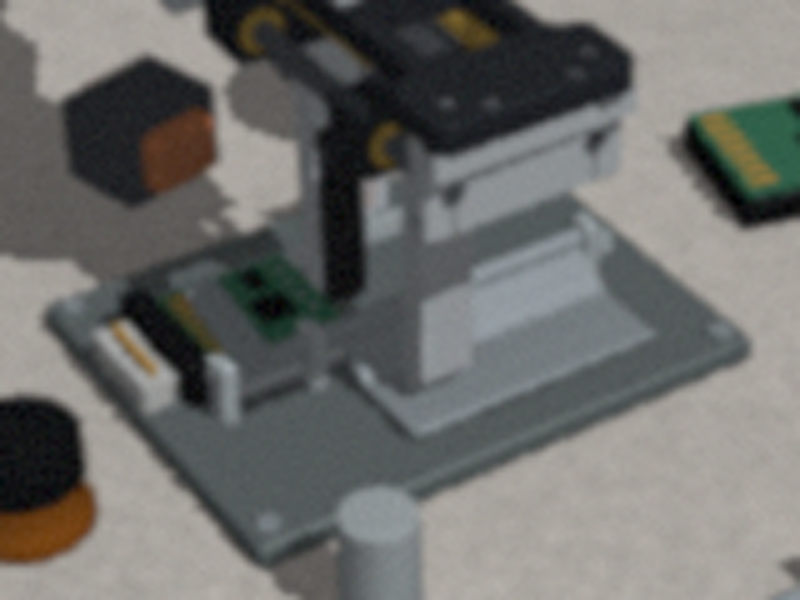

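Emit:
carry_out([
  {"offset": [0.04, 0, 0.02], "delta_rot": [0, 0, 0]},
  {"offset": [0, 0, 0], "delta_rot": [0, 0, 0]},
  {"offset": [0, 0, 0], "delta_rot": [0, 0, 0]},
])

```text
t: 9.75
tcp_pos: [0.5786, 0.0745, -0.0134]
orientation: [-180.0, -0.4, 178.3]
contact_force: [-15.7, 0.3, 11.8]
opening: 0.0518
```

Run:
```python
from h import *
s=manip.sense();print(s['tcp_pos'],s['contact_force'])
p,d=snap('scene','s11')
cv2.imwrite('pics/cs11.png',cv2.resize(p[215:275,225:305,::-1],(800,600),interpolation=cv2.INTER_CUBIC))
p,d=snap('wrist','w11');cv2.imwrite('pics/cw11.png',cv2.resize(p[150:450,140:460,::-1],(640,600),interpolation=cv2.INTER_CUBIC))
```

```text
[ 0.57857895  0.07452618 -0.01335124] [-15.72577016   0.28339031  11.76330118]
```

View pics/cs11.png

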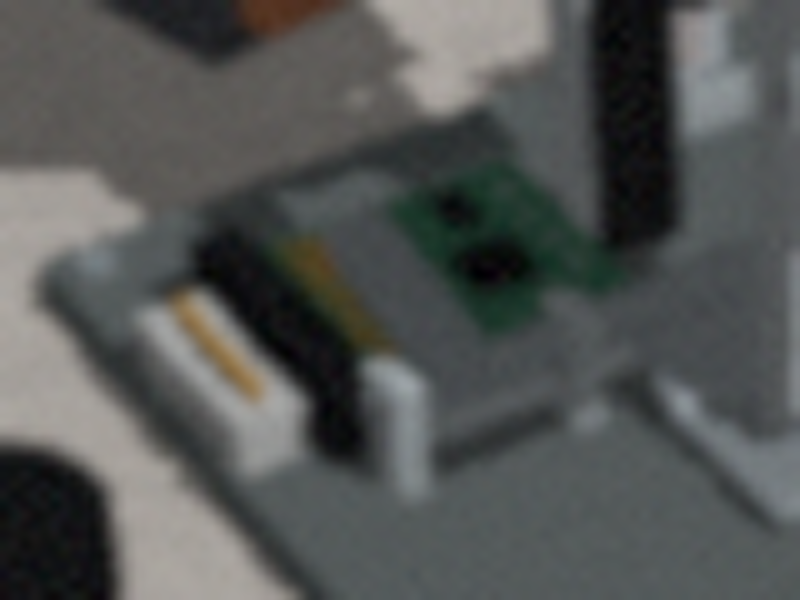

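View pics/cw11.png

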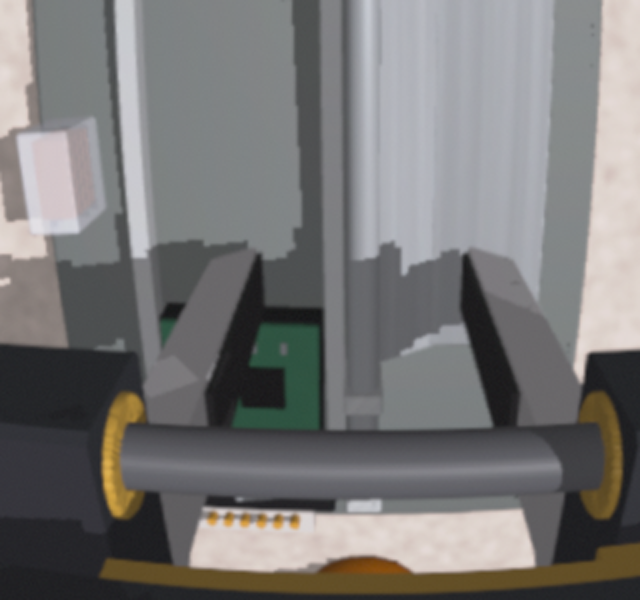

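The board has stopped moving and the push force is up at 16 N. Its contacts sit flush against the black stop at about (330,300) in the crop. I'll back off slightly, lift to release the bar, then clear.

Emit:
carry_out([
  {"offset": [-0.08, 0, 0], "delta_rot": [0, 0, 0]},
  {"offset": [-0.08, 0, 0], "delta_rot": [0, 0, 0]},
  {"offset": [-0.08, 0, 0], "delta_rot": [0, 0, 0]},
  {"offset": [0, 0, 0], "delta_rot": [0, 0, 0]},
  {"offset": [0, 0, 0.1], "delta_rot": [0, 0, 0]},
  {"offset": [0, 0, 0.1], "delta_rot": [0, 0, 0]},
  {"offset": [0, 0, 0.1], "delta_rot": [0, 0, 0]},
  {"offset": [0, 0, 0.1], "delta_rot": [0, 0, 0]},
  {"offset": [0, 0, 0.15], "delta_rot": [0, 0, 0]},
  {"offset": [0, 0, 0.15], "delta_rot": [0, 0, 0]},
  {"offset": [0, 0, 0.2], "delta_rot": [0, 0, 0]},
  {"offset": [0, 0, 0.3], "delta_rot": [0, 0, 0]},
])

```text
t: 11.05
tcp_pos: [0.576, 0.0746, 0.0178]
orientation: [-180.0, -0.0, 178.3]
contact_force: [-0.9, -0.8, 0.4]
opening: 0.0518
```

Emit:
carry_out([
  {"offset": [0, 0, 0.5], "delta_rot": [0, 0, 0]},
  {"offset": [0, 0, 0.6], "delta_rot": [0, 0, 0]},
  {"offset": [0, 0, 0.8], "delta_rot": [0, 0, 0]},
  {"offset": [0, 0, 0.8], "delta_rot": [0, 0, 0]},
  {"offset": [0, 0, 0.8], "delta_rot": [0, 0, 0]},
  {"offset": [0, 0, 0.8], "delta_rot": [0, 0, 0]},
  {"offset": [-0.4, 1, 0.4], "delta_rot": [0, 0, 0]},
  {"offset": [-0.4, 1, 0], "delta_rot": [0, 0, 0]},
  {"offset": [-0.4, 1, 0], "delta_rot": [0, 0, 0]},
  {"offset": [-0.4, 1, 0], "delta_rot": [0, 0, 0]},
  {"offset": [-0.4, 1, 0], "delta_rot": [0, 0, 0]},
  {"offset": [-0.4, 1, 0], "delta_rot": [0, 0, 0]},
  {"offset": [-0.4, 1, 0], "delta_rot": [0, 0, 0]},
  {"offset": [-0.4, 1, 0], "delta_rot": [0, 0, 0]},
  {"offset": [0, 1, 0], "delta_rot": [0, 0, 0]},
  {"offset": [0, 1, 0], "delta_rot": [0, 0, 0]},
  {"offset": [0, 1, 0], "delta_rot": [0, 0, 0]},
  {"offset": [0, 0, 0], "delta_rot": [0, 0, 0]},
])

```text
t: 12.85
tcp_pos: [0.4955, 0.3533, 0.136]
orientation: [179.9, 0.0, 178.5]
contact_force: [0.1, -0.6, 0.0]
opening: 0.0517
```

Run:
```python
from h import *
p,d=snap('scene','s12')
cv2.imwrite('pics/cs12.png',cv2.resize(p[180:300,220:380,::-1],(800,600),interpolation=cv2.INTER_CUBIC))
p,d=snap('top','top12')
cv2.imwrite('pics/c12.png',cv2.resize(p[185:325,290:420,::-1],(520,560),interpolation=cv2.INTER_CUBIC))
```

```text
(no output)
```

View pics/cs12.png

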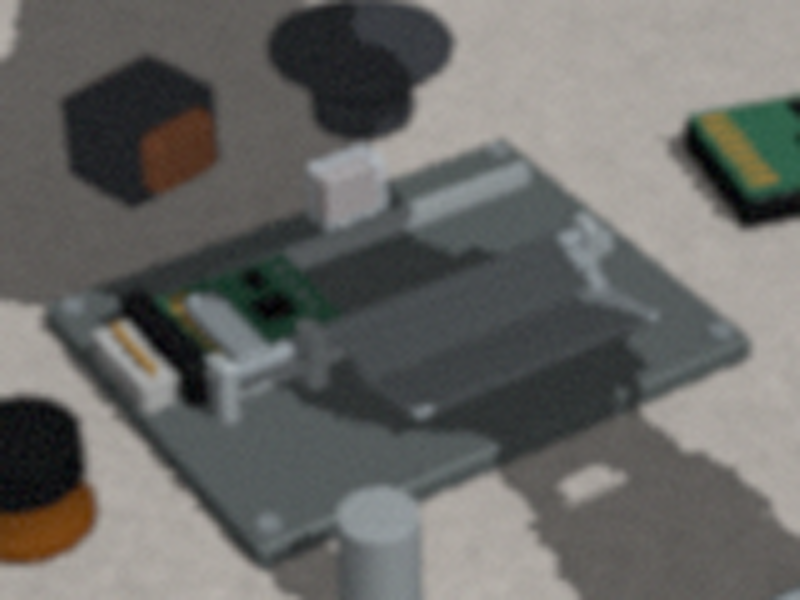

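View pics/c12.png

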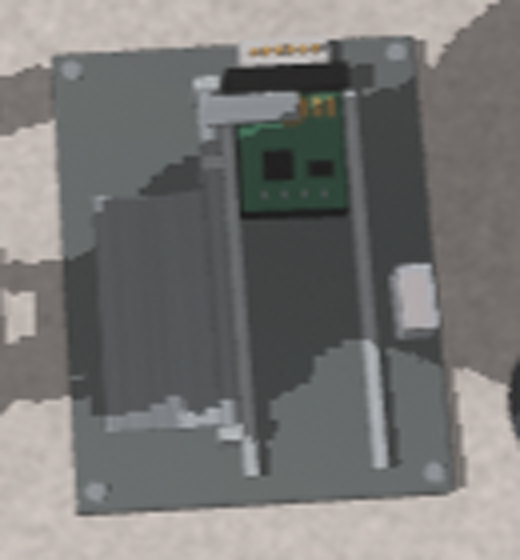

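View pics/top12.png

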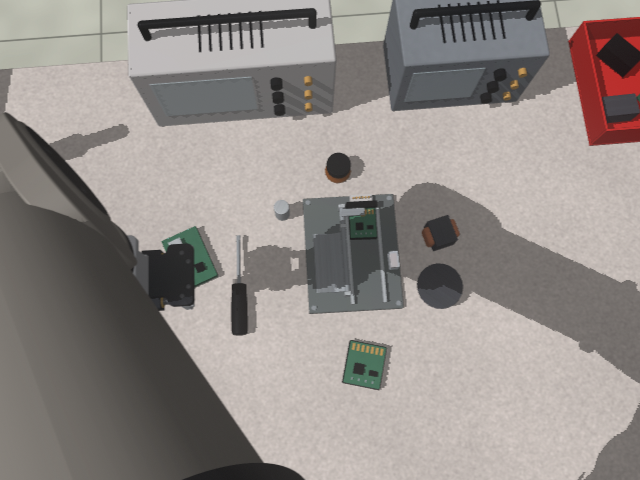

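Run:
```python
from h import *
D=None
f=lambda u,v,z:(world('top',D,290+u/4-.375,185+v/4-.375,z)[:2]-tJ)@RJ
print('rear start',f(355,280,.022),f(250,287,.022),'rear now',f(348,207,.022),f(241,212,.022),'stop',f(285,90,.026),'front?',f(318,95,.022))
s=manip.sense();print(s['t'],s['contact_force'],s['joint_vel'].round(2))
p=np.load('pics/top12.npz')['p'];cv2.imwrite('pics/c13.png',cv2.resize(p[198:248,335:395,::-1],(720,600),interpolation=cv2.INTER_CUBIC))
```

```text
rear start [-0.01408826 -0.02054044] [-0.01461239  0.02136841] rear now [ 0.01593416 -0.02016085] [0.01624524 0.02278813] stop [0.06489388 0.0018353 ] front? [ 0.06326798 -0.01177582]
12.95 [ 0.20988373 -0.42731444  0.62922983] [ 1.08 -0.3   0.77  1.01  0.08 -0.37  0.24]
```

View pics/c13.png

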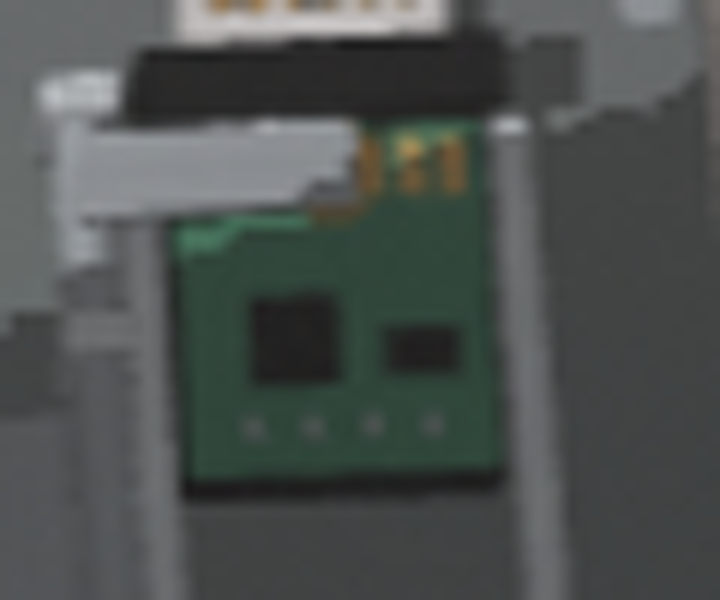

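The board is flush against the stop. Its rear edge reads x = +16 mm against an expected +15, the contact arm rests on the board, and the arm is clear. I'm handing in.

Emit:
carry_out([
  {"offset": [0, 0, 0], "delta_rot": [0, 0, 0]},
  {"offset": [0, 0, 0], "delta_rot": [0, 0, 0]},
  {"offset": [0, 0, 0], "delta_rot": [0, 0, 0]},
])

```text
t: 13.25
tcp_pos: [0.4964, 0.349, 0.1352]
orientation: [-180.0, 0.0, 178.3]
contact_force: [0.1, -0.8, 0.9]
opening: 0.0519
```

```bash
python3 -c "
from h import *
print(manip.sense()['contact_force']);print(manip.close_job())"
```

```text
[ 0.05916089 -0.83562984  0.94534375]
the job is handed in; nothing more can be done
None
```

I held the press bar down with one fingertip and slid the board about 30 mm along the channel with the other until it met the end stop. I then let the bar up and moved clear, handing in at about 13 s.

**Last checks:**
- **Board home:** a further push did not move it. In the top view its leading edge is flush with the stop, and its rear edge reads x = +16 mm in the jig's frame (15 expected, with about 2 mm measuring error).
- **Contact closed:** the contact arm rests on the board.
- **Bench:** the bystanders I could see in the last pictures had not moved. The gripper covers part of the main board in the last top view.
- **Robot clear:** the force reading was about 1 N or less at the end.

**What disagreed:**
- **Fingertips:** they ended about 29 mm short of the reported TCP, in both the wrist and scene depth. I confirmed this by feel: the bar was first touched with the TCP at about -1.5 mm, so I worked from vision and force instead.
- **Jig position:** the cameras differed by 3–5 mm, which the clearances could take.
- **Force:** the press briefly reached 32 N at the bar's hard stop. I eased it to 8 N before pushing on. It rose again to about 20 N when the board met the stop.

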